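Clamp the culture flask with the eccentric cam lever

ROBOT

A 6-joint arm with a two-finger parallel gripper is mounted at the origin on the work surface. World frame = base frame: x ahead of the robot, y to its left, z up, the work surface at z = 0. Lengths are in m, angles in degrees, forces in N, time in s.
With the tool pointing down it reaches from about 0.375 to 0.9 m from the base axis. Payload 3.1 kg.
Tool frame: the origin (TCP) lies midway between the tips of the shut fingers; the grasp point (between the pads) lies ctrl.tcp_to_grasp behind it (ctrl.tcp_to_grasp is the distance from the TCP to the grasp point, in m); z points along the fingers, y is the line along which they close (so a half turn about z gives the same grasp; the last joint's range is limited). The gripper opens to 87 mm and grips with 3 to 60 N. Pads are 19 mm wide; open, the fingers measure 117 mm over their backs; the gripper's body (75 mm by 190 mm) begins 51 mm behind the grasp point.
Start: joints at [-82.649, 30.224, 82.088, -0, 67.689, -10.227], TCP at [0.189, -0.596, 0.192] pointing down, gripper open.
Joint ranges: [-176.69, 176.69], [-43.24, 126.21], [12.49, 139.97], [-82, 262], [0, 151.66], [-163.58, 163.58]. Speed limits (degrees/s): [159.86, 159.86, 180, 180, 180, 180].

INTERFACE

Orientations are given as a 3x3 rotation matrix whose columns are the frame's x, y, z axes.
In Python, from cell import ctrl gives the robot as it stands. The module is installed in compiled form; this text tells all that it offers.
- The arm moves only by the shell command python3 -m jog 'ROWS'. ROWS is a JSON object of lists of equal length, an entry for each row: "grip": the opening, from 0 (shut) to 1 (fully open); "xyz": the shift along the tool's x, y, z in cm, a list of three; "twist": the turn, a rotation vector about the tool's x, y, z in rad, a list of three. A call has exactly 10 rows; each row shifts and turns the commanded pose from where the row before left it, along the tool's axes as they then stand; what a row does not reach is not made up. A row lasts 1/8 s, in which the tool goes at most 62.5 mm and 10.7 degrees, less where a joint would pass 70% of its speed; a pose out of reach is approached as far as the arm can. A call with a gripper value outside its range is refused whole. The fingers move at their own pace and stop on an object; the grip force is fixed at half the most. Time passes only in rows, so rows that do not move let the fingers close, or fill a call up. It gives the time, the measured TCP pose, the force, the opening and the grip force at its end, in the units of the state.
- ctrl.get_state(): the state, without advancing time (a new reading comes with each control period).
- ctrl.read_camera(name): name is "scene" or "top" or "wrist"; returns the picture (384x512x3 uint8, red, green, blue); there is no depth.
- ctrl.get_calibration(name): a dict with "mtx" (3x3 intrinsics, pixels), "origin" and "orientation" of the camera in the world. Camera axes: x right, y down, z forward; pixel columns grow to the right and rows downward; lengths in m; the calibration is good to about 2 mm. A picture is of the moment at which its call begins: read the wrist's pose just before it. get_calibration takes no time and is no camera call; for the wrist camera it gives the pose at the moment of the call.
- ctrl.finish_job(): hands the job in; it is judged then, once.
The state is a dict: "time_s": time; "joint_pos": joint angles; "joint_vel": joint speeds; "effort": joint torques, N m; "tcp_pos": TCP position; "tcp_rot": TCP orientation; "wrist_force": force on the tool from outside, world axes, zero at the start; "moment": the same for the moment, N m; "gripper_width": finger opening in m; "grasp_force": force on a finger pad.
Only numpy, scipy, OpenCV 4.12 (cv2) and the standard library are available. Lean on these libraries where they do the work, as an engineer would, in place of code of your own. Each camera call takes 0.05 s, during which the arm holds its last target. There are 200 camera calls.

TASK

Two identical clamp carriers lie on the microscopy bench, one holding a well plate, the other a capped culture flask. Turn the cam lever of the carrier with the flask counterclockwise just far enough that the cam takes up the gap and the flask pushes the sprung pad of the end stop in by about 5 mm, never near the end of its travel. Then let go of the lever, leaving the flask lying flat and clamped.

Things in the scene. Friction and masses are not known exactly. Their poses are not given: they have to be found in the camera images.
- cam_axis (a point): On the vertical pivot axis of the cam lever of the flask's carrier (grey plate 220 x 165 x 8 mm, fixed), 78 mm above the bench, the height to grip the knob. Fixed; x points level from cam to flask to end stop, z up. Lever: steel bar 16 mm wide, top 54 mm above the bench; at its end a round upright black knob, 16 mm diameter, 54 to 92 mm above the bench, centre 80 mm from the axis.
- cam (a joint): Lever angle, 0 to 2.2 rad, counterclockwise from above. The knob lies at 2.094 rad + this angle counterclockwise from cam_axis x. Below, an eccentric steel disc (radius 26 mm, centre 18 mm off the pivot) pushes the flask's long side; it reaches 26 - 18 cos(angle + 0.4) mm from the axis along x. Pivot friction (2.5 N at the knob) holds the lever where it is left, also against the pad.
- flask_mid (a point): Centre of the body, 26 mm above the bench, of the clear culture flask lying flat and loose on the plate between cam and end stop: 84 mm along cam_axis x, 127 mm along y, 36 mm high, 0.12 kg, with a neck and orange screw cap (28 mm diameter) on its +y end. It slides along x when the cam pushes it; low guides at its ends leave 2 mm play along y.
- pad_face (a point): Centre of the face towards the flask, 23 mm above the bench, of the white sprung pad (70 mm wide, 24 high, 10 thick) of the end stop; x as cam_axis x. The stop's distance from the cam differs each time. The pad gives along +x by at most 13 mm (spring 1.2 N plus 0.3 N per mm) and springs back. At the start the flask's far side is 0.5 to 2.5 mm from it.
There are look-alikes about, which are no part of the job. Of the things that look like the part that bears flask_mid, the smaller one is meant.

How it is judged:
By the outcome, as a careful person would: the job done as asked, in the order asked, and still so for the second after the job is handed in, with the robot touching nothing.
It also fails if it takes over 34 s, if anything falls off the work surface, if the arm or the gripper's body presses on something with over 40 N, if the wrist force passes 120 N, or if a joint passes its speed limit or range.

## Working session

There is one attempt and no reset: what is moved stays moved. The work goes in short steps, Python scripts to look and compute and a shell command to move; the robot and the scene stay as the last step left them, time stands still between calls to the robot, and variables do not carry over. Pictures are saved under pics/ and viewed, at most 10 in all, crops included, and the job is handed in when it is done.

```bash
mkdir -p pics; python3 - <<'E'
from cell import ctrl
import cv2,numpy as np
for n in ("scene","top"):
    im=ctrl.read_camera(n); cv2.imwrite(f"pics/{n}0.png",im[:,:,::-1])
    c=ctrl.get_calibration(n); print(n,c)
s=ctrl.get_state(); print(s, ctrl.tcp_to_grasp)
a=cv2.imread("pics/top0.png"); cv2.imwrite("pics/top0b.png",cv2.resize(a,(800,600),interpolation=cv2.INTER_CUBIC))
E
```

```text
scene {'mtx': array([[440.60741243,   0.        , 259.50798697],
       [  0.        , 440.60741243, 186.82712966],
       [  0.        ,   0.        ,   1.        ]]), 'origin': array([0.91512181, 0.24156253, 0.92076283]), 'orientation': array([[-0.48208917,  0.74809013, -0.45601665],
       [ 0.87611833,  0.41317489, -0.24840124],
       [ 0.00258812, -0.51927609, -0.85460262]])}
top {'mtx': array([[399.43183839,   0.        , 259.69185393],
       [  0.        , 399.43183839, 189.3703163 ],
       [  0.        ,   0.        ,   1.        ]]), 'origin': array([ 0.42396909, -0.02353106,  0.89790242]), 'orientation': array([[ 0.00223661, -0.99948904,  0.03188513],
       [-0.99992574, -0.00185335,  0.01204453],
       [-0.01197928, -0.0319097 , -0.99941897]])}
{'time_s': 0.1, 'joint_pos': array([-8.26479267e+01,  3.02745342e+01,  8.21497836e+01, -7.32573753e-04,
        6.76901688e+01, -1.02281494e+01]), 'joint_vel': array([ 0.00839773, -0.0952753 , -0.10267965,  0.05772714, -0.18539797,
       -0.02174104]), 'effort': array([-6.32372903e-04, -4.40987313e+01, -1.77150875e+01,  6.33524568e-02,
        5.33918047e-02, -4.68322946e-05]), 'tcp_pos': array([ 0.18869573, -0.59506693,  0.19095586]), 'tcp_rot': array([[ 9.53293559e-01,  3.02045225e-01, -2.67428949e-04],
       [ 3.02045148e-01, -9.53291565e-01,  1.98022508e-03],
       [ 3.43179768e-04, -1.96851143e-03, -9.99998004e-01]]), 'wrist_force': array([0.83755449, 0.01993149, 0.31362692]), 'moment': array([ 0.09728243, -0.02887625,  0.07553802]), 'grasp_force': 0.0, 'gripper_width': 0.08701403083173843} 0.0187
```

View pics/top0b.png

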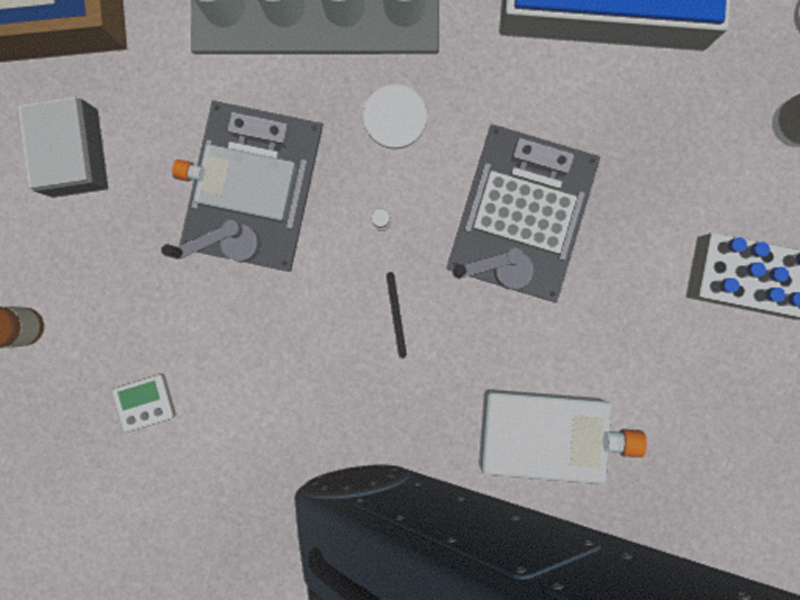

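View pics/scene0.png

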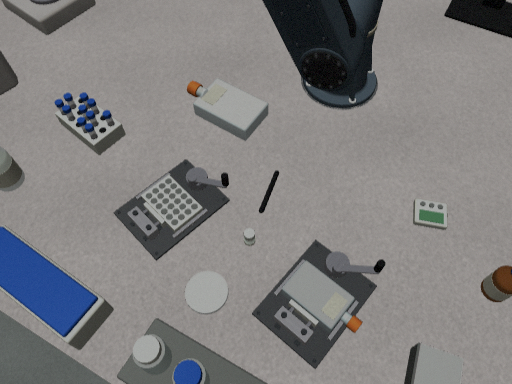

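The top view (800x600) shows the flask's carrier on the left, with the flask body at about (245,182), cap at (182,170), pivot at (232,229) and knob at (172,251). The scene view shows the same knob at (379,266). The large flask at (545,437) is the look-alike.

```bash
cat > h.py <<'E'
import numpy as np,cv2
from cell import ctrl
def ray(c,uv):
    d=np.linalg.inv(c["mtx"])@np.array([uv[0],uv[1],1.]); return c["origin"],c["orientation"]@d
def onz(c,uv,z):
    o,d=ray(c,uv); return (o+d*(z-o[2])/d[2])[:2]
def proj(c,p):
    q=c["mtx"]@(c["orientation"].T@(np.array(p)-c["origin"])); return q[:2]/q[2]
E
python3 - <<'E'
from h import *
im=cv2.imread("pics/top0.png"); c=ctrl.get_calibration("top"); cs=ctrl.get_calibration("scene")
g=im.max(2)
roi=np.zeros_like(g); roi[60:178,100:210]=1
m=((g<100)&(roi>0)).astype(np.uint8)
m=cv2.morphologyEx(m,cv2.MORPH_OPEN,np.ones((3,3)))
n,l,st,ce=cv2.connectedComponentsWithStats(m)
i=1+st[1:,4].argmax(); pts=np.argwhere(l>0)
print(st,ce)
# plate via border edges: minarearect of the plate restricted to right of knob
pm=np.zeros_like(g); 
m2=m.copy(); m2[150:170,100:118]=0
P=np.argwhere(m2>0)[:,::-1].astype(np.float32)
w=np.array([onz(c,p,.008) for p in P],np.float32)
r=cv2.minAreaRect(w); print("plate",r,cv2.boxPoints(r))
k=((im.max(2)<45)&(roi>0)).astype(np.uint8); k[:145]=0;k[:,125:]=0
K=np.argwhere(k>0)[:,::-1]; print("knob top",K.min(0),K.max(0),K.mean(0),len(K))
ims=cv2.imread("pics/scene0.png"); gs=ims.max(2); ks=np.zeros_like(gs); ks[255:280,368:392]=gs[255:280,368:392]<45
S=np.argwhere(ks>0)[:,::-1]; print("knob scene",S.min(0),S.max(0),S.mean(0),len(S))
# midpoint of axes -> z=.073 
for z in(.07,.073,.076): print(z,onz(c,K.mean(0),z),onz(cs,S.mean(0),z))
a=cv2.resize(im[55:180,95:215],None,fx=4.8,fy=4.8,interpolation=cv2.INTER_CUBIC); cv2.imwrite("pics/crop1.png",a)
E
```

```text
[[     0      0    512    384 193580]
 [   131     65     75     49   1187]
 [   150     76      6      5     25]
 [   173     81      5      5     22]
 [   156     87     16      8     87]
 [   116    115     83     58   1538]
 [   128    155     14      9     84]
 [   104    157     13      8     85]] [[256.93773634 192.60056824]
 [172.26200505  85.32855939]
 [152.44        78.08      ]
 [174.90909091  82.90909091]
 [163.70114943  90.1954023 ]
 [161.39791938 147.51170351]
 [135.64285714 159.38095238]
 [109.84705882 160.52941176]]
plate ((0.611534595489502, 0.21057185530662537), (0.16394323110580444, 0.21843542158603668), 78.07698822021484) [[0.487738   0.15293276]
 [0.70146096 0.10780462]
 [0.7353312  0.26821095]
 [0.52160823 0.31333908]]
knob top [110 159] [115 164] [113.  161.2] 10
knob scene [374 260] [384 271] [379.08988764 265.65168539] 89
0.07 [0.50865799 0.2928623 ] [0.50804927 0.29843851]
0.073 [0.50835111 0.29171581] [0.50948471 0.29823795]
0.076 [0.50804423 0.29056932] [0.51092015 0.2980374 ]
```

View pics/crop1.png

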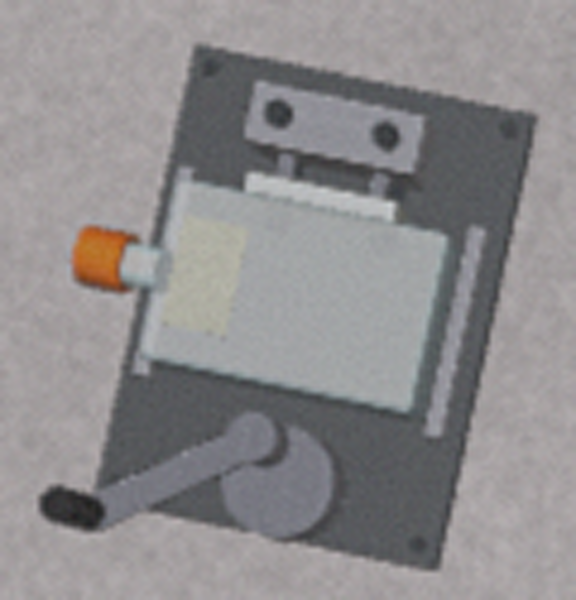

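The 4.8x crop shows the knob's top circle at about (59,504), the bar's round end at the pivot at (257,437) and the white pad touching the flask's upper edge at about (320,195). The carrier's x axis points up and slightly right.

```bash
python3 - <<'E'
from h import *
c=ctrl.get_calibration("top"); cs=ctrl.get_calibration("scene")
f=lambda x,y:(95+(x+.5)/4.8-.5,55+(y+.5)/4.8-.5)
k=onz(c,f(59,504),.092); k2=onz(c,(109.85,160.5),.073); ks=onz(cs,(379.1,265.65),.073)
# pivot: bar end centre
p=onz(c,f(257,437),.054)
yaw=np.radians(-11.92)
print("knob",k,k2,ks,"pivot",p,"len",np.linalg.norm((k+k2)/2-p))
for q in (k,k2,ks):
    d=q-p; print("angle",np.arctan2(d[1],d[0])-yaw-2.094+0, np.degrees(np.arctan2(d[1],d[0])))
R=np.array([[np.cos(yaw),-np.sin(yaw)],[np.sin(yaw),np.cos(yaw)]])
# pad face: flask near/far edges on z=.044 top; pad top z=.035
for n,uv,z in(("flask far",(340,217),.044),("flask near",(280,388),.044),("pad edge near",(318,208),.035)): print(n,R.T@(onz(c,f(*uv),z)-p))
kk=(k2+ks)/2
print(kk)
E
```

```text
knob [0.50964817 0.29696567] [0.50980487 0.29831951] [0.50947137 0.29825467] pivot [0.5435693  0.22429542] len 0.08077834029631836
angle 0.12156099408910315 115.02229421511474
angle 0.11277747171466546 114.51903545380073
angle 0.11683367013853774 114.75143850435623
flask far [ 0.10559494 -0.01188723]
flask near [ 0.02448818 -0.00216791]
pad edge near [0.1093659  0.00152019]
[0.50963812 0.29828709]
```

```bash
python3 -m jog '{"grip":[1,1,1,1,1,1,1,1,1,1],"xyz":[[4.36,-3.8,0],[4.36,-3.8,0],[4.36,-3.8,0],[4.36,-3.8,0],[4.36,-3.8,0],[4.36,-3.8,0],[4.36,-3.8,0],[4.36,-3.8,0],[4.36,-3.8,0],[2.28,-5.15,0]],"twist":[[0,0,0],[0,0,0],[0,0,0],[0,0,0],[0,0,0],[0,0,0],[0,0,0],[0,0,0],[0,0,0],[0,0,0]]}'
python3 -m jog '{"grip":[1,1,1,1,1,1,1,1,1,1],"xyz":[[2.28,-5.15,0],[2.28,-5.15,0],[2.28,-5.15,0],[2.28,-5.15,0],[2.28,-5.15,0],[2.28,-5.15,0],[2.28,-5.15,0],[0,0,0],[0,0,0],[0,0,0]],"twist":[[0,0,0],[0,0,0],[0,0,0],[0,0,0],[0,0,0],[0,0,0],[0,0,0],[0,0,-0.17],[0,0,-0.17],[0,0,-0.17]]}'
python3 -m jog '{"grip":[1,1,1,1,1,1,1,1,1,1],"xyz":[[0,0,0],[0,0,0],[0,0,0],[0,0,0],[0,0,0],[0,0,0],[0,0,0],[0,0,0],[0,0,0],[0,0,0]],"twist":[[0,0,-0.17],[0,0,-0.17],[0,0,-0.17],[0,0,-0.17],[0,0,-0.17],[0,0,-0.17],[0,0,-0.164],[0,0,0],[0,0,0],[0,0,0]]}'
python3 - <<'E'
from h import *
c=ctrl.get_calibration("wrist"); s=ctrl.get_state()
im=ctrl.read_camera("wrist"); cv2.imwrite("pics/w1.png",im[:,:,::-1])
print(s["time_s"],s["tcp_pos"],s["tcp_rot"],s["joint_pos"],c["origin"],proj(c,(.5096,.298,.092)))
np.save("w1.npy",c,allow_pickle=True)
E
```

```text
time_s: 1.35
tcp_pos: [0.4679, -0.094, 0.1918]
tcp_rot: [[0.953, 0.302, 0.002], [0.302, -0.953, -0.001], [0.002, 0.001, -1.0]]
wrist_force: [0.4, 0.3, -1.1]
gripper_width: 0.0868
grasp_force: 0.0
time_s: 2.6
tcp_pos: [0.5084, 0.2968, 0.1912]
tcp_rot: [[0.68, 0.733, -0.001], [0.733, -0.68, -0.001], [-0.001, -0.001, -1.0]]
wrist_force: [-0.1, 0.2, -0.9]
gripper_width: 0.0868
grasp_force: 0.0
time_s: 3.85
tcp_pos: [0.509, 0.2966, 0.1918]
tcp_rot: [[-0.416, 0.909, -0.0], [0.909, 0.416, -0.0], [-0.0, -0.0, -1.0]]
wrist_force: [0.7, -0.6, -1.4]
gripper_width: 0.0871
grasp_force: 0.0
3.85 [0.50900462 0.29657554 0.19176782] [[-4.15711963e-01  9.09496315e-01 -1.33143042e-04]
 [ 9.09496324e-01  4.15711956e-01 -7.56080420e-05]
 [-1.34160811e-05 -1.52524275e-04 -9.99999988e-01]] [ 1.93677523e+01  2.74501232e+01  8.73856209e+01 -1.71557294e-03
  6.51728893e+01 -5.19568733e+00] [0.47892883 0.36410096 0.38444336] [256.22496543 182.48541628]
```

View pics/w1.png

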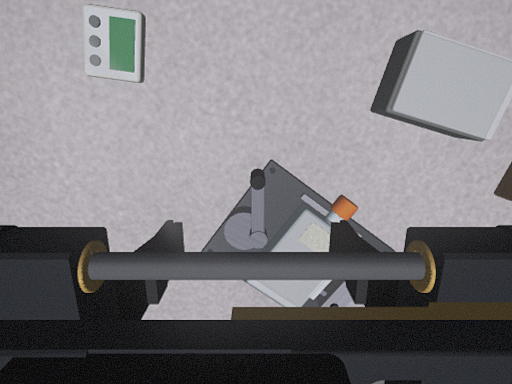

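The wrist view shows the knob at (257,178), close to the predicted (256,182). The bar's pivot end is at (259,240) and the fingers sit left and right of it, well clear.

```bash
python3 - <<'E'
from h import *
c=ctrl.get_calibration("wrist"); im=cv2.imread("pics/w1.png")
g=im.max(2); k=np.zeros_like(g); k[160:195,240:275]=g[160:195,240:275]<45
S=np.argwhere(k>0)[:,::-1]; m=S.mean(0); print(S.min(0),S.max(0),m)
kn=onz(c,m,.073); p=onz(c,(258.5,240),.054); d=kn-p
print(kn,p,np.linalg.norm(d),np.degrees(np.arctan2(d[1],d[0])))
E
```

```text
[251 169] [260 184] [254.         173.23076923]
[0.50520544 0.30202357] [0.54607048 0.22512047] 0.08708638340618978 117.98543713957987
```

```bash
python3 -m jog '{"grip":[1,1,1,1,0,0,0,0,0,0],"xyz":[[0.1,0.1,4.4],[0,0,4.4],[0,0,4.3],[0,0,0],[0,0,0],[0,0,0],[0,0,0],[0,0,0],[0,0,0],[0,0,0]],"twist":[[0,0,0],[0,0,0],[0,0,0],[0,0,0],[0,0,0],[0,0,0],[0,0,0],[0,0,0],[0,0,0],[0,0,0]]}'
python3 - <<'E'
from h import *
im=ctrl.read_camera("top"); cv2.imwrite("pics/top1.png",im[:,:,::-1])
a=im[55:180,85:235,::-1]; cv2.imwrite("pics/top1c.png",cv2.resize(a,None,fx=4.8,fy=4.8,interpolation=cv2.INTER_CUBIC))
im=ctrl.read_camera("scene"); cv2.imwrite("pics/sc1.png",im[:,:,::-1])
im=ctrl.read_camera("wrist"); cv2.imwrite("pics/w2.png",im[:,:,::-1])
s=ctrl.get_state();print(s["tcp_pos"],s["wrist_force"],s["gripper_width"],s["grasp_force"])
E
```

```text
time_s: 5.15
tcp_pos: [0.5095, 0.2979, 0.0609]
tcp_rot: [[-0.417, 0.909, 0.0], [0.909, 0.417, 0.0], [-0.0, 0.0, -1.0]]
wrist_force: [-0.3, -0.6, -0.4]
gripper_width: 0.0351
grasp_force: 0.0
[0.50947608 0.29790136 0.06076567] [ 0.34386147 -0.2162826  -0.21374236] 0.023340450063464465 0.0
```

View pics/sc1.png

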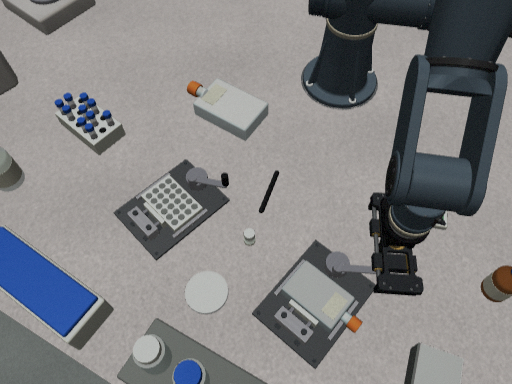

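The scene view shows the fingers closing around the knob at (395,270), with the flask, pad and stop unobstructed.

```bash
python3 -m jog '{"grip":[0,0,0,0,0,0,0,0,0,0],"xyz":[[0,0,0],[0,0,0],[0,0,0],[-0.08,-1.12,0],[-0.08,-1.12,0],[-0.08,-1.12,0],[-0.08,-1.12,0],[-0.08,-1.12,0],[-0.08,-1.12,0],[0,0,0]],"twist":[[0,0,0],[0,0,0],[0,0,0],[0,0,-0.14],[0,0,-0.14],[0,0,-0.14],[0,0,-0.14],[0,0,-0.14],[0,0,-0.14],[0,0,0]]}'
python3 - <<'E'
from h import *
s=ctrl.get_state();print(s["tcp_pos"],s["wrist_force"],s["gripper_width"],s["grasp_force"])
P=np.array([.5436,.2243]);d=s["tcp_pos"][:2]-P;print(np.linalg.norm(d),np.arctan2(d[1],d[0])%6.283+.208-2.094)
im=ctrl.read_camera("scene"); cv2.imwrite("pics/sc2.png",im[:,:,::-1])
b=cv2.imread("pics/sc1.png")[225:365,250:390]; a=im[225:365,250:390,::-1]
cv2.imwrite("pics/cmp.png",cv2.resize(np.hstack([b,a]),None,fx=2.8,fy=2.8,interpolation=cv2.INTER_CUBIC))
E
```

```text
time_s: 6.55
tcp_pos: [0.4658, 0.2482, 0.0607]
tcp_rot: [[-0.954, 0.299, -0.001], [0.299, 0.954, -0.0], [0.001, -0.001, -1.0]]
wrist_force: [-0.3, -0.6, -0.4]
gripper_width: 0.0007
grasp_force: 0.0
[0.46581744 0.24819348 0.06066786] [-0.31900514 -0.58922183 -0.3574095 ] 0.0006931498937212462 0.0
0.08136968357689287 0.9575590889751648
```

View pics/cmp.png

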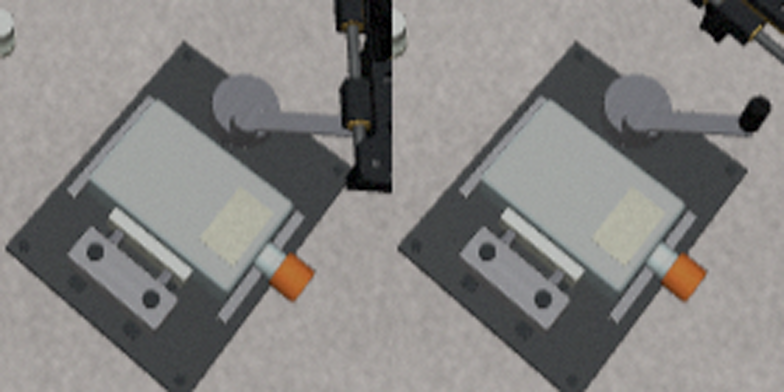

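The right half of the comparison shows the lever unmoved, with the knob still at (752,113). The fingers closed on nothing (width 0.7 mm). I'll look at the wrist picture taken while they closed.

View pics/w2.png

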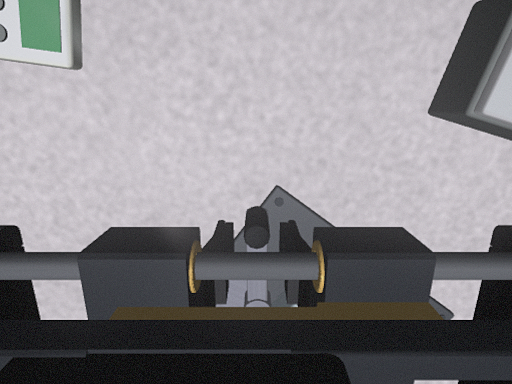

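```bash
python3 - <<'E'
from h import *
for n,f in(("scene","pics/sc2.png"),("top",None)):
    c=ctrl.get_calibration(n)
    im=cv2.imread(f) if f else ctrl.read_camera(n)[:,:,::-1].copy()
    if not f: cv2.imwrite("pics/top2.png",im)
    for z in(.054,.078,.092): print(n,z,proj(c,(.5096,.298,z)))
    a=slice(245,285) if n=="scene" else slice(145,175)
    b=slice(360,400) if n=="scene" else slice(95,130)
    g=im.max(2); k=np.zeros_like(g); k[a,b]=g[a,b]<60
    S=np.argwhere(k>0)[:,::-1]; print(S.min(0),S.max(0),S.mean(0),len(S))
print(ctrl.get_state()["tcp_pos"])
E
```

```text
scene 0.054 [376.80774775 269.00979433]
scene 0.078 [379.53825031 264.73936388]
scene 0.092 [381.18987838 262.15626327]
[370 245] [399 284] [385.17361111 260.97222222] 144
top 0.054 [113.45243958 161.52599774]
top 0.078 [109.06694696 160.34713686]
top 0.092 [106.38909906 159.62730664]
[ 95 145] [129 174] [109.61290323 163.73225806] 620
[0.46672097 0.24889382 0.06083869]
```

The wrist picture taken during closing shows the knob at x 257, y 207-248, between the fingers. The finger pads lie lower in the image, at about y 222-305. I'll project known points into it to see which part was off.

```bash
python3 - <<'E'
from h import *
s=ctrl.get_state(); c=ctrl.get_calibration("wrist"); R=s["tcp_rot"]; t=s["tcp_pos"]
ct=R.T@(c["origin"]-t); cR=R.T@c["orientation"]; print(ct,cR,c["mtx"])
def pt(p): # tool-frame point
    q=c["mtx"]@(cR.T@(np.array(p)-ct)); return (q[:2]/q[2]).round(1)
for z in(.006,0,-.0187,-.032): print("tool z",z,pt((0,0,z)),"±9.5 x",pt((.0095,0,z)),pt((-.0095,0,z)),"finger +12y",pt((0,.012,z)))
def pk(uv,z):  # pixel -> tool plane z
    d=cR@np.linalg.inv(c["mtx"])@np.array([*uv,1.]); return ct+d*(z-ct[2])/d[2]
print("knob top(257,236)@.092:",pk((257,236),-.0312)); print("bottom",pk((257,211),.0068))
E
```

```text
[ 0.07332578  0.0006064  -0.19267235] [[-8.42756671e-05 -9.62525876e-01 -2.71189844e-01]
 [ 9.99999914e-01 -1.91037117e-04  3.67279638e-04]
 [-4.05323481e-04 -2.71189790e-01  9.62525809e-01]] [[296.31230083   0.         256.18216299]
 [  0.         296.31230083 191.23857842]
 [  0.           0.           1.        ]]
tool z 0.006 [255.2 214.7] ±9.5 x [255.2 202. ] [255.2 227.1] finger +12y [272.1 214.7]
tool z 0 [255.2 217.7] ±9.5 x [255.2 204.7] [255.2 230.4] finger +12y [272.5 217.7]
tool z -0.0187 [255.1 228.2] ±9.5 x [255.1 214.1] [255.1 242. ] finger +12y [274.1 228.2]
tool z -0.032 [255.1 237.1] ±9.5 x [255. 222.] [255.1 251.7] finger +12y [275.4 237.1]
knob top(257,236)@.092: [ 0.00033213  0.00114931 -0.0312    ]
bottom [0.00249063 0.00126423 0.0068    ]
```

```bash
python3 - <<'E'
from h import *
a=cv2.imread("pics/scene0.png").astype(int); b=cv2.imread("pics/sc2.png").astype(int)
d=np.abs(a-b).max(2); d=cv2.blur(d.astype(np.uint8),(3,3))
for n,(y0,y1,x0,x1) in dict(knob=(255,280,366,390),bar=(255,275,335,366),flask=(265,330,280,340)).items(): print(n,d[y0:y1,x0:x1].mean(),d[y0:y1,x0:x1].max(),end="; ")
def kn(im):
    g=im.max(2);k=g[252:280,366:390]<45;S=np.argwhere(k)[:,::-1]+[366,252];return S.min(0),S.max(0),S.mean(0)
print(kn(a),kn(b)); s=ctrl.get_state(); print(s["time_s"],s["joint_pos"])
E
```

```text
knob 16.336666666666666 34; bar 14.258064516129032 24; flask 16.073589743589743 22; (array([374, 260]), array([384, 271]), array([379.08988764, 265.65168539])) (array([374, 260]), array([384, 271]), array([379. , 265.5]))
6.65 [ 1.59496856e+01  3.42651682e+01  1.02381176e+02  1.50377140e-02
  4.33274422e+01 -5.66789749e+01]
```

The lever has not moved at all. I'll look at the shut fingers in the wrist view.

```bash
python3 - <<'E'
from h import *
im=ctrl.read_camera("wrist")[:,:,::-1].copy(); cv2.imwrite("pics/w3.png",im)
a=cv2.imread("pics/w2.png")[190:320,190:320]; b=im[190:320,190:320]
o=np.hstack([a,b]); o=np.clip(o.astype(float)*1.6+15,0,255).astype(np.uint8)
cv2.imwrite("pics/w23.png",cv2.resize(o,(780,390),interpolation=cv2.INTER_CUBIC))
E
```

```text
(no output)
```

View pics/w23.png

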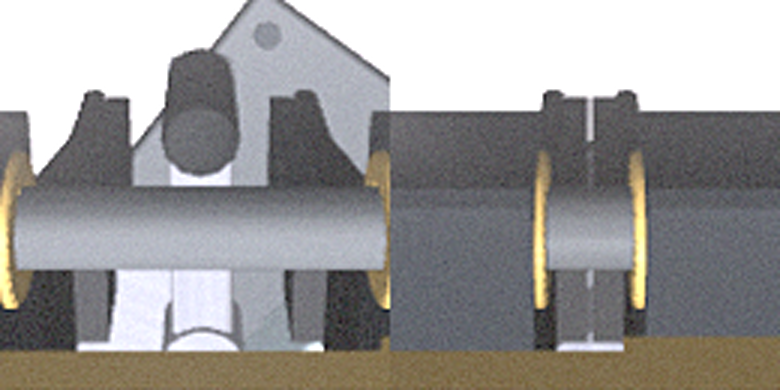

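The enlarged view shows the fingertips at about y=222. The open width in pixels (148 px for 87 mm) puts them about 32 mm behind the stated TCP. So they closed just above the knob. I'll go back and grip about 31 mm lower.

```bash
python3 -m jog '{"grip":[1,1,1,1,1,1,1,1,1,1],"xyz":[[0,0,-2],[-1.31,2.99,0],[-1.31,2.99,0],[0,0,0],[0,0,0],[0,0,0],[0,0,0],[0,0,0],[0,0,0],[0,0,0]],"twist":[[0,0,0],[0,0,0],[0,0,0],[0,0,0.168],[0,0,0.168],[0,0,0.168],[0,0,0.168],[0,0,0.168],[0,0,0],[0,0,0]]}'
python3 - <<'E'
from h import *
im=ctrl.read_camera("wrist")[:,:,::-1].copy(); cv2.imwrite("pics/w4.png",im)
s=ctrl.get_state();c=ctrl.get_calibration("wrist");print(s["tcp_pos"],s["gripper_width"],proj(c,(.5096,.298,.092)))
# finger tip inner edges in rows: dark-run edges around the image centre line
g=im.max(2)
for y in(224,228,232,236):
    r=np.where(g[y]<75)[0]; print(y,r[(r>100)&(r<230)].max(),r[(r>285)&(r<420)].min())
k=np.argwhere(g[170:240,240:275]<75)[:,::-1]+[240,170];print(k.min(0),k.max(0),k.mean(0))
E
```

```text
time_s: 7.95
tcp_pos: [0.5092, 0.2983, 0.0808]
tcp_rot: [[-0.419, 0.908, 0.0], [0.908, 0.419, 0.0], [0.0, 0.0, -1.0]]
wrist_force: [1.0, 0.7, 0.5]
gripper_width: 0.0854
grasp_force: 0.0
[0.50914605 0.29822185 0.08080908] 0.08602547064162634 [255.18605809 225.40251222]
224 182 329
228 180 329
232 183 316
236 183 329
[240 182] [274 234] [256.17986577 216.12483221]
```

```bash
python3 -m jog '{"grip":[1,1,0,0,0,0,0,0,0,0],"xyz":[[0,0,2.5],[0,0,2.5],[0,0,0],[0,0,0],[0,0,0],[0,0,0],[0,0,0],[0,0,0],[0,0,0],[0,0,0]],"twist":[[0,0,0],[0,0,0],[0,0,0],[0,0,0],[0,0,0],[0,0,0],[0,0,0],[0,0,0],[0,0,0],[0,0,0]]}'
```

```text
time_s: 9.25
tcp_pos: [0.5091, 0.298, 0.0308]
tcp_rot: [[-0.417, 0.909, -0.0], [0.909, 0.417, 0.0], [0.0, -0.0, -1.0]]
wrist_force: [0.9, 0.4, -0.0]
gripper_width: 0.0155
grasp_force: 30.5
```

```bash
python3 -m jog '{"grip":[0,0,0,0,0,0,0,0,0,0],"xyz":[[-0.08,-1.12,0],[-0.08,-1.12,0],[-0.08,-1.12,0],[-0.08,-1.12,0],[-0.08,-1.12,0],[-0.08,-1.12,0],[0,0,0],[0,0,0],[0,0,0],[0,0,0]],"twist":[[0,0,-0.14],[0,0,-0.14],[0,0,-0.14],[0,0,-0.14],[0,0,-0.14],[0,0,-0.14],[0,0,0],[0,0,0],[0,0,0],[0,0,0]]}'
python3 - <<'E'
from h import *
s=ctrl.get_state();print(s["tcp_pos"],s["wrist_force"],s["gripper_width"],s["grasp_force"])
P=np.array([.5436,.2243]);d=s["tcp_pos"][:2]-P;print(np.linalg.norm(d),np.arctan2(d[1],d[0])%6.283+.208-2.094)
for n in("scene","top"):
    im=ctrl.read_camera(n); cv2.imwrite(f"pics/{n}3.png",im[:,:,::-1])
# orange cap tracking in scene & top: displacement of the flask along carrier x
def cap(f,n,z,reg):
    im=cv2.imread(f).astype(int); m=(im[:,:,2]-im[:,:,0]>60)
    w=np.clip(im[:,:,2]-im[:,:,0]-40,0,None)*1.; y0,y1,x0,x1=reg; W=np.zeros_like(w); W[y0:y1,x0:x1]=w[y0:y1,x0:x1]
    yy,xx=np.indices(w.shape); uv=((W*xx).sum()/W.sum(),(W*yy).sum()/W.sum())
    return onz(ctrl.get_calibration(n),uv,z),uv
ax=np.array([.9784,-.2065])
for n,reg in(("scene",(305,345,330,375)),("top",(95,125,105,128))):
    a,ua=cap(f"pics/{n}0.png",n,.028,reg); b,ub=cap(f"pics/{n}3.png",n,.028,reg); print(n,ua,ub,(b-a)@ax*1e3,(b-a)*1e3)
E
```

```text
time_s: 10.5
tcp_pos: [0.4667, 0.2487, 0.0308]
tcp_rot: [[-0.955, 0.297, 0.001], [0.297, 0.955, -0.0], [-0.001, 0.0, -1.0]]
wrist_force: [2.6, -5.3, -2.7]
gripper_width: 0.0152
grasp_force: 30.0
[0.46667653 0.24872484 0.03082299] [ 2.62847507 -5.3229985  -2.74615392] 0.015219536754480062 29.999919589608908
0.08070807499202756 0.9481397988534552
scene (np.float64(353.9236994219653), np.float64(323.3966281310212)) (np.float64(353.9089720542572), np.float64(323.39320150351364)) 0.013618201432448995 [ 0.00793466 -0.02835318]
top (np.float64(115.20165223449786), np.float64(107.71334726784114)) (np.float64(115.19870069605568), np.float64(107.72844547563805)) -0.03402335694494529 [-0.03349377  0.00606803]
```

```bash
cat > m.py <<'E'
from h import *
import sys
P=np.array([.5436,.2243]); ax=np.array([.9784,-.2065]); ay=np.array([.2065,.9784])
def cap(im,n,reg):
    im=im.astype(int); w=np.clip(im[:,:,2]-im[:,:,0]-40,0,None)*1.; y0,y1,x0,x1=reg; W=np.zeros_like(w); W[y0:y1,x0:x1]=w[y0:y1,x0:x1]
    yy,xx=np.indices(w.shape); return onz(ctrl.get_calibration(n),((W*xx).sum()/W.sum(),(W*yy).sum()/W.sum()),.028)
def prof(im):  # mean brightness along carrier x on plane z=.035 over the pad's width
    c=ctrl.get_calibration("scene"); xs=np.arange(.095,.135,.0005); ys=np.arange(-.025,.0251,.001)
    g=cv2.cvtColor(im,cv2.COLOR_BGR2GRAY).astype(np.float32)
    uv=np.array([[proj(c,[*(P+x*ax+y*ay),.035]) for x in xs] for y in ys],np.float32)
    return xs*1e3,cv2.remap(g,uv[:,:,0],uv[:,:,1],cv2.INTER_CUBIC).mean(0)
if __name__=="__main__":
    t=sys.argv[1]; s=ctrl.get_state(); d=s["tcp_pos"][:2]-P
    print("theta",np.arctan2(d[1],d[0])%6.283+.208-2.094,"r",np.linalg.norm(d),"F",s["wrist_force"].round(1),s["time_s"])
    for n,reg in(("scene",(300,355,325,380)),("top",(90,125,105,132))):
        im=ctrl.read_camera(n)[:,:,::-1].copy(); cv2.imwrite(f"pics/{n}{t}.png",im)
        D=(cap(im,n,reg)-cap(cv2.imread(f"pics/{n}0.png"),n,reg))*1e3; print(n,"flask dx,dy",D@ax,D@ay)
        if n=="scene":
            xs,p0=prof(cv2.imread("pics/scene0.png")); _,p1=prof(im)
            print(*[f"{x:.0f}:{a:.0f}/{b:.0f}" for x,a,b in zip(xs[::2],p0[::2],p1[::2])])
E
python3 -m jog '{"grip":[0,0,0,0,0,0,0,0,0,0],"xyz":[[-0.03,-0.8,0],[-0.04,-0.8,0],[0,0,0],[0,0,0],[0,0,0],[0,0,0],[0,0,0],[0,0,0],[0,0,0],[0,0,0]],"twist":[[0,0,-0.1],[0,0,-0.1],[0,0,0],[0,0,0],[0,0,0],[0,0,0],[0,0,0],[0,0,0],[0,0,0],[0,0,0]]}'
python3 m.py 4
```

```text
time_s: 11.85
tcp_pos: [0.4637, 0.2334, 0.0309]
tcp_rot: [[-0.995, 0.102, 0.002], [0.102, 0.995, -0.0], [-0.002, 0.0, -1.0]]
wrist_force: [4.5, -3.7, -4.8]
gripper_width: 0.0153
grasp_force: 30.0
theta 1.1425480709689237 r 0.08042158584647285 F [ 4.5 -3.7 -4.8] 11.85
scene flask dx,dy 0.16689081583449455 0.09438092363873139
95:146/163 96:146/163 97:146/163 98:146/163 99:146/163 100:145/163 101:145/163 102:145/163 103:145/162 104:144/161 105:141/159 106:130/148 107:108/125 108:82/96 109:75/86 110:101/114 111:141/157 112:163/182 113:169/189 114:168/189 115:167/187 116:167/188 117:169/189 118:169/190 119:156/175 120:126/141 121:95/107 122:79/89 123:78/88 124:81/91 125:78/89 126:74/84 127:70/79 128:69/78 129:68/77 130:68/77 131:67/76 132:76/85 133:99/110 134:119/133 135:127/142
top flask dx,dy 0.14516603909449716 0.08585977112214199
```

```bash
cat >> m.py <<'E'
    def edge(p):
        h=(p[(xs>113)&(xs<117)].mean()+p[(xs>128)&(xs<130)].mean())/2
        i=np.where((p[:-1]>h)&(p[1:]<=h)&(xs[:-1]>114))[0][0]; return xs[i]+.5*(p[i]-h)/(p[i]-p[i+1])
    p1=prof(cv2.imread(f"pics/scene{t}.png"))[1]; print("pad far edge moved",edge(p1)-edge(p0))
E
sed -i 's/^            print(\*.*$//' m.py
python3 -m jog '{"grip":[0,0,0,0,0,0,0,0,0,0],"xyz":[[-0.04,-0.8,0],[-0.04,-0.8,0],[0,0,0],[0,0,0],[0,0,0],[0,0,0],[0,0,0],[0,0,0],[0,0,0],[0,0,0]],"twist":[[0,0,-0.1],[0,0,-0.1],[0,0,0],[0,0,0],[0,0,0],[0,0,0],[0,0,0],[0,0,0],[0,0,0],[0,0,0]]}'
python3 m.py 5
```

```text
time_s: 13.2
tcp_pos: [0.4637, 0.2176, 0.0309]
tcp_rot: [[-0.995, -0.097, 0.002], [-0.097, 0.995, 0.0], [-0.002, 0.0, -1.0]]
wrist_force: [4.6, -1.0, -6.6]
gripper_width: 0.0152
grasp_force: 30.0
theta 1.339208992428512 r 0.08016438786222685 F [ 4.6 -1.  -6.6] 13.2
scene flask dx,dy 3.711094463509733 1.76132901992655
top flask dx,dy 3.660409996533486 1.684329699668086
pad far edge moved 3.33261226862669
```

```bash
python3 -m jog '{"grip":[0,0,0,0,0,0,0,0,0,0],"xyz":[[-0.02,-0.4,0],[-0.02,-0.4,0],[0,0,0],[0,0,0],[0,0,0],[0,0,0],[0,0,0],[0,0,0],[0,0,0],[0,0,0]],"twist":[[0,0,-0.05],[0,0,-0.05],[0,0,0],[0,0,0],[0,0,0],[0,0,0],[0,0,0],[0,0,0],[0,0,0],[0,0,0]]}'
python3 m.py 6
```

```text
time_s: 14.55
tcp_pos: [0.4648, 0.2101, 0.0309]
tcp_rot: [[-0.981, -0.195, 0.002], [-0.195, 0.981, 0.001], [-0.002, 0.001, -1.0]]
wrist_force: [4.4, 1.7, -6.4]
gripper_width: 0.0149
grasp_force: 30.0
theta 1.4336145250283208 r 0.08002320603230943 F [ 4.4  1.7 -6.4] 14.55
scene flask dx,dy 5.395646254341715 1.7513432420054276
top flask dx,dy 5.301847698044526 1.7441859767578538
pad far edge moved 5.455138623714447
```

```bash
python3 - <<'E'
from m import *
def cross(xs,p,lo,hi,h,up):
    s=1 if up else -1
    for i in np.where((xs[:-1]>=lo)&(xs[1:]<=hi))[0]:
        if s*(p[i]-h)<0<=s*(p[i+1]-h): return xs[i]+.5*(h-p[i])/(p[i+1]-p[i])
for t in "034561"[:5]:
    xs,p=prof(cv2.imread(f"pics/scene{t}.png"))
    pk=np.percentile(p[(xs>108)&(xs<126)],95); p=p/pk
    w=(xs>106)&(xs<130)
    print(t,[cross(xs,p,105,122,h,True) for h in(.6,.75,.9)],[cross(xs,p,114,130,h,False) for h in(.9,.75,.6)])
    print(*[f"{x:.0f}:{100*a:.0f}" for x,a in zip(xs[20::2],p[20::2])])
E
```

```text
0 [np.float64(110.01364265009762), np.float64(110.63503547012807), np.float64(111.4121074974537)] [np.float64(119.15172819793227), np.float64(119.97320297360423), np.float64(120.78178507089618)]
105:84 106:77 107:64 108:49 109:44 110:60 111:83 112:96 113:100 114:100 115:99 116:99 117:100 118:100 119:92 120:74 121:56 122:47 123:46 124:48 125:46 126:44 127:42 128:41 129:40 130:40 131:40 132:45 133:58 134:70 135:75
3 [np.float64(110.00900151953103), np.float64(110.63548952341081), np.float64(111.41933140158655)] [np.float64(119.15709601342681), np.float64(119.98479312658313), np.float64(120.79051554203036)]
105:84 106:77 107:64 108:49 109:45 110:60 111:83 112:96 113:100 114:100 115:99 116:99 117:100 118:100 119:93 120:75 121:56 122:47 123:47 124:48 125:47 126:44 127:42 128:41 129:41 130:41 131:40 132:45 133:59 134:70 135:75
4 [np.float64(109.99667075276376), np.float64(110.63385076820852), np.float64(111.42682191729547)] [np.float64(119.1482502371073), np.float64(119.97380399703982), np.float64(120.78653821349147)]
105:84 106:78 107:66 108:51 109:45 110:60 111:83 112:96 113:100 114:99 1
[... 278 characters left out ...]
 np.float64(123.10927507281306), np.float64(123.90783414244655)]
105:86 106:86 107:85 108:84 109:82 110:73 111:57 112:47 113:58 114:81 115:96 116:100 117:100 118:99 119:99 120:99 121:100 122:94 123:77 124:58 125:48 126:46 127:48 128:47 129:45 130:42 131:40 132:45 133:58 134:70 135:75
6 [np.float64(114.64869503676893), np.float64(115.33113193511964), np.float64(116.15038856863977)] [np.float64(123.89667850732806), np.float64(124.71674679219726), np.float64(125.50651956815275)]
105:86 106:86 107:86 108:86 109:85 110:84 111:79 112:67 113:52 114:50 115:67 116:88 117:98 118:100 119:100 120:99 121:99 122:100 123:99 124:89 125:69 126:53 127:46 128:47 129:48 130:46 131:43 132:46 133:58 134:70 135:75
```

The pad's two edges agree: it is pushed in 4.7 mm, and the flask has moved 5.35 mm. A small last nudge, then release and lift.

```bash
python3 -m jog '{"grip":[0,0,0,0.6,0.6,0.6,0.6,0.6,0.6,0.6],"xyz":[[0,-0.13,0],[0,0,0],[0,0,0],[0,0,0],[0,0,0],[0,0,0],[0,0,0],[0,0,-2.5],[0,0,-5],[0,0,-5]],"twist":[[0,0,-0.016],[0,0,0],[0,0,0],[0,0,0],[0,0,0],[0,0,0],[0,0,0],[0,0,0],[0,0,0],[0,0,0]]}'
python3 m.py 7; python3 - <<'E'
from m import *
xs,p=prof(cv2.imread("pics/scene7.png")); p=p/np.percentile(p[(xs>108)&(xs<128)],95)
for h,o,up in((.75,110.635,1),(.75,119.975,0)):
    for i in range(20,len(xs)-1):
        if (up and p[i]<h<=p[i+1]) or (not up and xs[i]>116 and p[i]>h>=p[i+1]): print(xs[i]+.5*(h-p[i])/(p[i+1]-p[i])-o); break
a=cv2.imread("pics/scene7.png")[215:365,240:400]; cv2.imwrite("pics/s7c.png",cv2.resize(a,None,fx=4,fy=4))
E
```

```text
time_s: 15.9
tcp_pos: [0.4636, 0.2078, 0.1569]
tcp_rot: [[-0.977, -0.213, -0.002], [-0.213, 0.977, -0.0], [0.002, -0.0, -1.0]]
wrist_force: [0.7, 0.6, 0.6]
gripper_width: 0.0521
grasp_force: 0.0
theta 1.4592973745605118 r 0.08172651815460476 F [0.7 0.6 0.6] 15.9
scene flask dx,dy 5.6211095157137665 1.7166896234404934
top flask dx,dy 5.614394021863813 1.6965112491371122
pad far edge moved 5.758581191301346
4.947430809736261
4.9832563638687475
```

View pics/s7c.png

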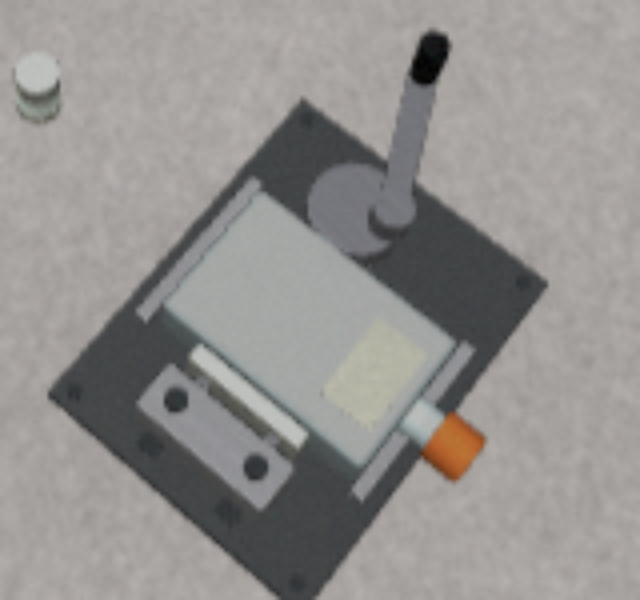

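The picture shows the lever free at (430,60), the flask flat between the cam and the pad, and the pad (248,395) pushed in about 4.95 mm. I'm handing in.

```bash
python3 -c "
from cell import ctrl
print(ctrl.finish_job())"
```

```text
the job is handed in; nothing more can be done
None
```

The job is handed in at about 16 s: the flask lies flat and clamped with the pad pushed in about 5 mm (by camera), and the lever is released; the first grip closed just above the knob, moving nothing, and the second held.

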